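# Fill the empty pocket of the covered specimen tray

## Robot

A 6-joint arm with a two-finger parallel gripper is mounted at the origin on a cart in front of the work surface, level with it; the furniture and walls round the work are solid. World frame = base frame: x ahead of the robot, y to its left, z up, the work surface at z = 0. Lengths are in mm, angles in rad, forces in N, time in s.
With the tool pointing down it reaches from about 400 to 925 mm from the base axis. Payload 12.5 kg.
Tool frame: the origin (TCP) lies at the very end of the fingers, on their centre line; the grasp point (between the pads) lies 19 mm behind it; z points along the fingers, x is the direction in which the jaws open and shut, and the axes are right-handed (so a half turn about z gives the same grasp; the last joint's range is limited). The gripper opens to 95 mm and grips with 3 to 60 N. Pads are 20 mm wide; open, the fingers measure 119 mm over their backs; the gripper's body (75 mm by 180 mm) begins 59 mm behind the grasp point.
Start: joints at [1.178, 0.491, 1.559, -0, 1.092, -0.106], TCP at [176.785, 599.495, 214.661] pointing down, gripper open.
Joint ranges: [-3.1, 3.1], [-0.84, 2.19], [0.05, 2.79], [-1.13, 4.28], [0.06, 2.93], [-2.69, 2.69]. Speed limits (rad/s): [2.22, 2.22, 2.79, 3.14, 3.14, 3.14].

## Interface

Orientations are given as [roll, pitch, yaw] about the fixed x, y, z axes, in that order (R = Rz(yaw) Ry(pitch) Rx(roll)).
In Python, from cell import state, viewer, ticket, look_for, regions_of gives the robot as it stands.
- The arm moves only by the shell command python3 -m inch 'ROWS'. ROWS is JSON, a list of rows, each a list of 7 numbers: the turn, a rotation vector about the world's x, y, z in degrees, then the shift along the world's x, y, z in mm, then the opening, from -1 (shut) to 1 (fully open). In form: [[rx, ry, rz, tx, ty, tz, hand], ...]. A call has 1 to 10 rows; each row shifts and turns the commanded pose from where the row before left it; what a row does not reach is not made up. A row lasts 1/10 s, in which the tool goes at most 50 mm and 8.59 degrees, less where a joint would pass 70% of its speed; a pose out of reach is approached as far as the arm can. A call with a gripper value outside its range is refused whole. The fingers move at their own pace and stop on an object; the grip force is fixed at half the most. Time passes only in rows, so rows that do not move let the fingers close. It gives the time, the measured TCP pose, the force and the opening at its end, in the units of the state.
- state(): the state, without advancing time (a new reading comes with each control period).
- viewer.read_camera(name): name is "scene" or "top"; returns a dict with "color" (400x640x3 uint8, red, green, blue), "depth" (400x640 float32, mm along the optical axis (not along the pixel's ray), 0 where there is no reading), "fx", "fy", "cx", "cy" (pixels), "position" and "orientation" of the camera in the world. Camera axes: x right, y down, z forward; pixel columns grow to the right and rows downward; lengths in mm; the calibration is good to about 2 mm. A picture is of the moment at which its call begins.
- ticket.job_done(): hands the job in, once; it reports no verdict.
Trained networks look in the newest picture that a camera, given by its name, has taken for a name from the list of things; names that differ only in an ending like _2 or _b are one class to them, and where a whole thing is asked for, a point or a joint stands for the part that bears it (a point fixed in the world has none). Each returns a list of dicts, best first, with "score" (0 to 1); they miss things now and then, are a little off and sometimes report something else, mostly with a low value. They report only what shows in the picture. A call takes as long as a camera call. They do not tell look-alikes from the thing itself.
- look_for(name, camera): "box" ([left, top, right, bottom] as shares, 0 to 1, of the picture: columns of its width, rows of its height, round what is visible of it).
- regions_of(name, camera): "pixels" (400x640 bool, what is visible of it) and "box" ([left, top, right, bottom] as shares, 0 to 1, of the picture: columns of its width, rows of its height, round what is visible of it).
The state is a dict: "t": time; "joints": joint angles; "qvel": joint speeds; "tau": joint torques, N m; "eef_pos": TCP position; "tcp_rot": TCP orientation; "ft_force": force on the tool from outside, world axes, zero at the start; "moment": the same for the moment, N m; "opening": opening from 0.0 (shut) to 1.0 (fully open).
Only numpy, scipy, OpenCV 4.12 (cv2) and the standard library are available. Lean on these libraries where they do the work, as an engineer would, in place of code of your own. Each camera call takes 0.05 s, during which the arm holds its last target. There are 200 camera calls.

## Task

Lift the clear dust cover off the specimen tray by its black knob and set it down flat on the bench, clear of the tray. Then put the green specimen mount into the tray's one empty pocket, the one with the yellow pad, so that it lies flat on the pad with its polished face up. The cover stays off.

Things in the scene. Friction and masses are not known exactly. Their poses are not given: they have to be found in the camera images.
- cover: Clear plastic dust cover that stands loose over the specimen tray: an upside-down open box, 118 x 168 mm (its x and y), walls 3 mm, top face 38 mm above its lower rim; about 0.2 kg. A round black knob, 24 mm in diameter and 28 mm tall, stands at the centre of the top (38 to 66 mm above the rim) and is the place to grip. Inside it clears the tray by 6 mm all round. Origin: centre of the lower rim, at bench level; z up.
- specimen_tray: White tray, 100 x 150 mm (its x and y), fixed to the bench, with six square pockets 46 mm wide, two along x (centres at x = -24 and +24 mm) by three along y (centres at y = -49, 0 and +49 mm). Floor 3 mm thick, dividers 16 mm and outer walls 21 mm above the bench. Five pockets hold black round specimen mounts (tops at most 21 mm above the bench), one has none. Origin: centre of the underside; z up.
- pocket_pad: Square yellow plastic pad, 42 x 42 x 8 mm, fixed on the floor of the one empty pocket of the tray (which pocket it is changes from run to run). Its top, on which the mount is to stand, is 11 mm above the bench. Origin: centre of its underside, 3 mm above the bench; z up. It can be seen through the cover.
- green_mount: Green round specimen mount with a bright metal disc in its polished top face, 30 mm in diameter, 21 mm tall, 22 g, standing loose on the bench, face up. Two red mounts of the same diameter (15 and 17 mm tall) stand near it, 80 mm or more between centres; they are not wanted. Origin: centre of the underside; z up, out of the polished face. The bench about 0.3 m to the left (+y) of the robot's centre line and 0.5 m ahead is clear for the cover, about 0.2 m square.
Not all that is in view belongs to the job. Of the things that look like the green_mount, the largest one is meant.

How it is judged (in metres and radians):
On the way:
1. the cover lies flat on the bench, clear of the tray (horizontal distance between cover and specimen_tray above 0.1 m and height (world z) of cover below 0.012 m and angle between cover's own z axis and vertical below 0.12 rad), for 0.2 s.
At the end, for the whole second after the job is handed in: Cover flat on the bench (rim within 12 mm of it, tilt under 0.12 rad), centre over 100 mm from the tray's; green mount face up on the yellow pad (centres within 14 mm horizontally, underside within 4 mm of the pad's top, tilt under 0.15 rad); both at rest (all of step 1 and horizontal distance between green_mount and pocket_pad below 0.014 m and z of green_mount in the frame of pocket_pad between 0.004 and 0.012 m and angle between green_mount's own z axis and vertical below 0.15 rad and linear speed of each of green_mount, cover below 0.02 m/s); the robot touches nothing.
It also fails if it takes over 58 s, if anything falls off the work surface, if the arm or the gripper's body presses on something with over 40 N, if the wrist force passes 120 N, or if a joint passes its speed limit or range.

## Working session

There is one attempt and no reset: what is moved stays moved. The work goes in short steps, Python scripts to look and compute and a shell command to move; the robot and the scene stay as the last step left them, time stands still between calls to the robot, and variables do not carry over. Pictures are saved under pics/ and viewed, on a budget of 10 in all, crops included, one or two more only if the job needs it, and the job is handed in when it is done.

```bash
mkdir -p pics
cat > h.py <<'E'
import numpy as np, cv2
from scipy.spatial.transform import Rotation as R
from cell import state, viewer, ticket, look_for, regions_of
def cam(n):
    return viewer.read_camera(n)
def rot(c):
    o=np.array(c["orientation"],float)
    return o if o.shape==(3,3) else R.from_euler('xyz',o).as_matrix()
def pts(c,m):
    v,u=np.nonzero(m); d=c["depth"][v,u]; k=d>0; u,v,d=u[k],v[k],d[k]
    p=np.c_[(u-c["cx"])/c["fx"]*d,(v-c["cy"])/c["fy"]*d,d]
    return p@rot(c).T+np.array(c["position"])
def onplane(c,u,v,z):
    r=rot(c)@np.array([(u-c["cx"])/c["fx"],(v-c["cy"])/c["fy"],1.]); p=np.array(c["position"],float)
    return p+r*(z-p[2])/r[2]
E
python3 - <<'E'
from h import *
ims=[]
for n in ("top","scene"):
    c=cam(n); print(n,c["position"],c["orientation"],c["fx"]); cv2.imwrite(f"pics/{n}0.png",c["color"][:,:,::-1])
    for t in ("cover","specimen_tray","pocket_pad","green_mount"):
        for r in regions_of(t,n)[:4]:
            p=pts(c,r["pixels"]); b=np.array(r["box"])*[640,400,640,400]
            print(t,round(r["score"],2),b.round(),r["pixels"].sum(),np.median(p,0).round(1) if len(p) else None,(np.percentile(p,2,axis=0).round(),np.percentile(p,98,axis=0).round()) if len(p) else '')
print(state())
E
```

```text
top [378.38412652 -79.37388099 886.6943038 ] [-2.93186156  0.00485984 -1.47251653] 493.21933263151135
cover 0.72 [348. 202. 444. 272.] 6774 [ 510.7 -192.2   38.3] (array([ 454., -274.,   17.]), array([ 571., -112.,   64.]))
green_mount 0.79 [234. 200. 249. 213.] 214 [543.5  79.6  21. ] (array([531.,  67.,  11.]), array([557.,  93.,  24.]))
green_mount 0.67 [260. 168. 276. 181.] 147 [607.3  42.3  15.8] (array([598.,  32.,   2.]), array([619.,  53.,  19.]))
green_mount 0.46 [203. 195. 215. 204.] 139 [551.9 143.   16.2] (array([542., 133.,   5.]), array([562., 154.,  19.]))
scene [185.74010755 398.44890924 635.00958308] [-2.35407516 -0.01470013 -2.4478327 ] 379.04888751775866
cover 0.83 [334. 147. 414. 216.] 3239 [ 503.8 -170.1   37.7] (array([ 451., -273.,    2.]), array([ 570., -105.,   62.]))
green_mount 0.69 [276. 239. 291. 258.] 205 [540.1  86.4  20.2] (array([530.,  71.,   3.]), array([556.,  97.,  23.]))
green_mount 0.6 [270. 218. 279. 227.] 96 [604.6  47.5  15.5] (array([597.,  36.,   4.]), array([616.,  56.,  18.]))
green_mount 0.54 [251. 261. 263. 271.] 144 [549.6 148.4  15.6] (array([542., 137.,   2.]), array([563., 158.,  18.]))
{'t': 0.5, 'joints': array([ 1.17840981e+00,  4.90954819e-01,  1.55893507e+00, -2.84823166e-06,
        1.09171916e+00, -1.05598599e-01]), 'qvel': array([-0.00023506, -0.00069997,  0.0001639 , -0.00019612,  0.00204611,
       -0.0005489 ]), 'tau': array([-2.28827812e-04, -6.12053919e+01, -2.58288252e+01,  6.92003360e-02,
        4.48672206e-02, -1.21073856e-05]), 'eef_pos': array([176.77188195, 599.47590843, 214.61477515]), 'tcp_rot': array([3.14159187e+00, 1.65785313e-05, 1.28400973e+00]), 'ft_force': array([-0.12349045,  0.25146015, -0.11232626]), 'moment': array([ 0.01164371,  0.05096995, -0.01112514]), 'opening': 0.9976970876587614}
```

Run:
```python
from h import *
a=cv2.imread("pics/top0.png"); cv2.imwrite("pics/top0c.png",cv2.resize(a[130:300,180:460],None,fx=2.8,fy=2.8,interpolation=cv2.INTER_CUBIC))
c=cam("top"); m=np.zeros((400,640),bool); m[190:290,335:460]=1
hsv=cv2.cvtColor(c["color"],cv2.COLOR_RGB2HSV)
y=m&(hsv[...,0]>18)&(hsv[...,0]<38)&(hsv[...,1]>70)
v,u=np.nonzero(y); print("yellow",len(v), onplane(c,np.median(u),np.median(v),11) if len(v) else 0)
# top plane of cover, knob
P=pts(c,m); t=P[(P[:,2]>33)&(P[:,2]<43)]; k=P[(P[:,2]>55)&(P[:,2]<75)]
print("cover rect",len(t),cv2.minAreaRect(t[:,:2].astype(np.float32)),"knob",len(k),cv2.minAreaRect(k[:,:2].astype(np.float32)),k[:,2].max())
```

```text
yellow 526 [ 485.65217488 -147.97373586   11.        ]
cover rect 6321 ((514.4264526367188, -193.46231079101562), (118.91387939453125, 168.34121704101562), 4.150601863861084) knob 169 ((513.68896484375, -192.8919219970703), (23.22966957092285, 22.42652130126953), 35.58114242553711) 69.59434394369327
```

View pics/top0c.png

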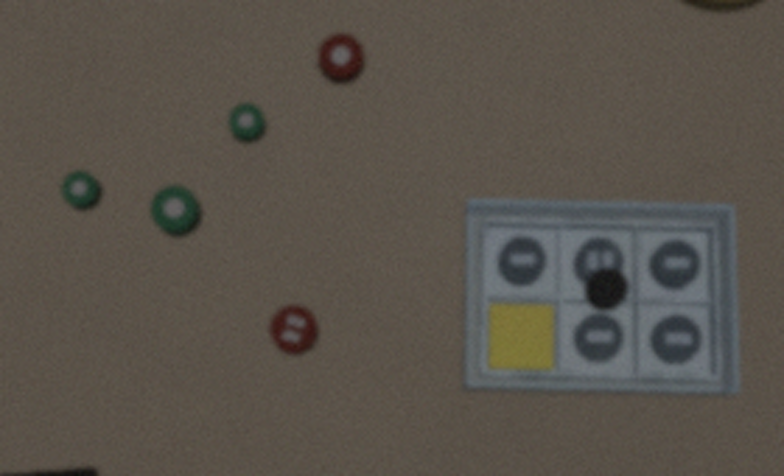

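View pics/scene0.png

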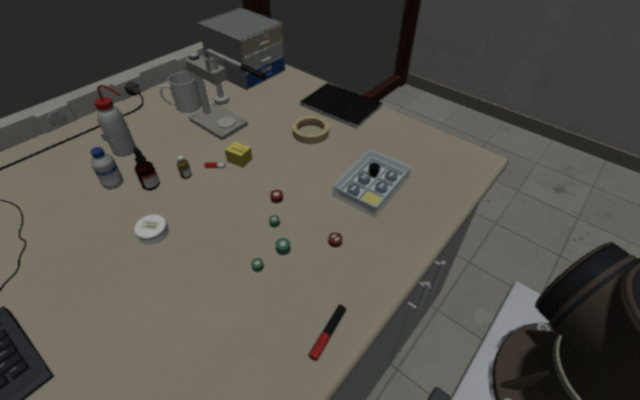

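The top view shows the cover (knob at crop px 606,290), the yellow pad in the near-left pocket (522,337), and the largest green mount at (176,210). The calibrated positions are cover (514,-193) with yaw about 4°, pad about (486,-147), and mount (543,80). Moving now.

```bash
python3 -m inch '[[0,0,-4.8,32.5,-30,0,1],[0,0,-4.8,32.5,-30,0,1],[0,0,-4.8,32.5,-30,0,1],[0,0,-4.8,32.5,-30,0,1],[0,0,-4.8,32.5,-30,0,1],[0,0,-4.8,32.5,-30,0,1],[0,0,-4.8,32.5,-30,0,1],[0,0,-4.8,32.5,-30,0,1],[0,0,-4.8,32.5,-30,0,1],[0,0,-4.8,32.5,-30,0,1]]'
python3 -m inch '[[0,0,0,1,-49,0,1],[0,0,0,1,-49,0,1],[0,0,0,1,-49,0,1],[0,0,0,1,-49,0,1],[0,0,0,1,-49,0,1],[0,0,0,1,-49,0,1],[0,0,0,1,-49,-15,1],[0,0,0,1,-49,-25,1],[0,0,0,1,-49,-25,1],[0,0,0,1,-49,-25,1]]'
python3 -m inch '[[0,0,0,0,0,0,1],[0,0,0,0,0,0,1],[0,0,0,0,0,0,1]]'
python3 -c "
from h import *
s=state();print(s)"
```

```text
t: 1.55
eef_pos: [503.0, 298.1, 214.9]
tcp_rot: [-3.142, -0.0, 0.443]
ft_force: [1.4, 1.0, 0.2]
opening: 1.002
t: 2.55
eef_pos: [511.3, -177.9, 131.3]
tcp_rot: [3.141, -0.001, 0.446]
ft_force: [0.5, -1.1, -0.2]
opening: 0.997
t: 2.85
eef_pos: [511.6, -175.2, 132.4]
tcp_rot: [3.141, -0.001, 0.447]
ft_force: [-0.1, 0.7, 0.1]
opening: 1.003
{'t': 2.85, 'joints': array([-4.52220069e-01,  4.74896813e-01,  1.85560653e+00,  2.46505059e-04,
        8.10509574e-01, -8.99099687e-01]), 'qvel': array([ 0.0158225 , -0.01138784, -0.0007424 , -0.0027123 , -0.00151135,
       -0.00357012]), 'tau': array([-1.26501549e+00, -5.32406151e+01, -2.00289989e+01, -7.45291589e-03,
        7.00892718e-02, -7.45957252e-03]), 'eef_pos': array([ 511.63701562, -175.23266922,  132.39015844]), 'tcp_rot': array([ 3.14125009e+00, -5.00669866e-04,  4.46709881e-01]), 'ft_force': array([-0.08629793,  0.71637396,  0.08919964]), 'moment': array([-0.05791918,  0.01480723,  0.04346131]), 'opening': 1.0027154572279433}
```

```bash
python3 -m inch '[[0,0,0,1.2,-9,0,1],[0,0,0,1.2,-9,0,1],[0,0,0,0,0,-20,1],[0,0,0,0,0,-20,1],[0,0,0,0,0,-10,1],[0,0,0,0,0,0,1],[0,0,0,0,0,0,1]]'
python3 - <<'E'
from h import *
for n in("top","scene"):
    c=cam(n); P=pts(c,np.ones((400,640),bool)); 
    k=P[(abs(P[:,0]-514)<16)&(abs(P[:,1]+193)<16)&(P[:,2]>55)&(P[:,2]<72)]; print(n,len(k),k.min(0) if len(k) else 0,k.max(0) if len(k) else 0)
a=cam("scene")["color"][100:240,290:470,::-1]; cv2.imwrite("pics/s1.png",cv2.resize(a,None,fx=4,fy=4))
E
```

```text
t: 3.55
eef_pos: [514.2, -194.0, 82.4]
tcp_rot: [3.141, -0.0, 0.447]
ft_force: [0.2, 1.1, 0.3]
opening: 0.999
top 0 0 0
scene 87 [ 501.37051337 -203.34050273   55.29175206] [ 524.02401704 -178.58352059   68.57120545]
```

View pics/s1.png

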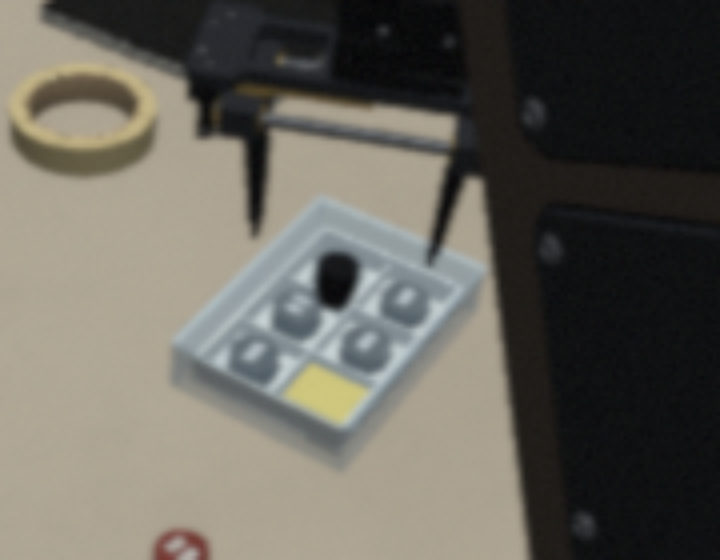

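The knob (338,280) is centred between the open fingers (255,235 and 432,262). I'll go down and grip it.

```bash
python3 -m inch '[[0,0,0,0,0,-15,1],[0,0,0,0,0,-13,1],[0,0,0,0,0,-8,1],[0,0,0,0,0,-4,1],[0,0,0,0,0,0,1]]'
python3 -m inch '[[0,0,0,0,0,0,-1],[0,0,0,0,0,0,-1],[0,0,0,0,0,0,-1],[0,0,0,0,0,0,-1],[0,0,0,0,0,0,-1],[0,0,0,0,0,0,-1],[0,0,0,0,0,0,-1],[0,0,0,0,0,0,-1]]'
python3 -m inch '[[0,0,0,0,0,0,-1],[0,0,0,0,0,4,-1],[0,0,0,0,0,8,-1],[0,0,0,0,0,12,-1],[0,0,0,0,0,15,-1],[0,0,0,0,0,20,-1],[0,0,0,0,0,20,-1],[0,0,0,0,0,15,-1],[0,0,0,0,0,6,-1],[0,0,0,0,0,0,-1]]'
```

```text
t: 4.2
eef_pos: [513.7, -193.8, 41.4]
tcp_rot: [-3.141, 0.0, 0.446]
ft_force: [-0.2, 1.1, 0.0]
opening: 1.001
t: 5.0
eef_pos: [513.9, -193.9, 41.9]
tcp_rot: [-3.142, -0.0, 0.446]
ft_force: [-0.4, 0.4, 0.1]
opening: 0.387
t: 6.0
eef_pos: [514.1, -194.0, 143.0]
tcp_rot: [3.14, -0.001, 0.446]
ft_force: [-0.4, 0.6, -0.8]
opening: 0.246
```

Run:
```python
from h import *
print(state()["opening"],state()["ft_force"])
a=cam("scene")["color"][80:240,290:470,::-1]; cv2.imwrite("pics/s2.png",cv2.resize(a,None,fx=3.5,fy=3.5))
```

```text
0.24600847582414287 [-0.44324171  0.60997632 -0.83838798]
```

View pics/s2.png

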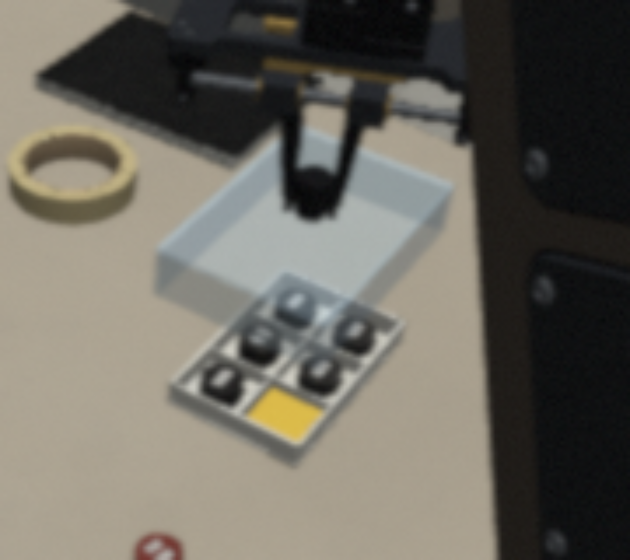

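The cover hangs level from the gripper (knob at 313,195) and the tray below is uncovered, with the pad at (287,413). I'll carry it to about (500,300).

```bash
python3 -m inch '[[0,0,0,0,10,0,-1],[0,0,0,0,20,0,-1],[0,0,0,0,30,0,-1],[0,0,0,0,30,0,-1],[0,0,0,0,30,0,-1],[0,0,0,0,30,0,-1],[0,0,0,0,30,0,-1],[0,0,0,0,30,0,-1],[0,0,0,0,30,0,-1],[0,0,0,0,30,0,-1]]'
python3 -m inch '[[0,0,0,-1.5,30,0,-1],[0,0,0,-1.5,30,0,-1],[0,0,0,-1.5,30,0,-1],[0,0,0,-1.5,30,0,-1],[0,0,0,-1.5,30,0,-1],[0,0,0,-1.5,30,0,-1],[0,0,0,-1.5,25,0,-1],[0,0,0,-1.5,15,0,-1],[0,0,0,0,5,0,-1],[0,0,0,0,0,0,-1]]'
python3 - <<'E'
from h import *
c=cam("top"); cv2.imwrite("pics/t3.png",c["color"][:,:,::-1])
P=pts(c,np.ones((400,640),bool)); s=state(); print(s["eef_pos"],s["opening"],s["ft_force"])
near=P[(abs(P[:,0]-s["eef_pos"][0])<110)&(abs(P[:,1]-s["eef_pos"][1])<120)]
print(np.histogram(near[:,2],bins=np.arange(-5,170,5)))
hsv=cv2.cvtColor(c["color"],cv2.COLOR_RGB2HSV); y=np.zeros((400,640),bool); y[190:290,335:460]=1
y&=(hsv[...,0]>18)&(hsv[...,0]<38)&(hsv[...,1]>110); v,u=np.nonzero(y)
r=cv2.minAreaRect(np.c_[u,v].astype(np.float32)); print("pad",len(v),r,onplane(c,u.mean(),v.mean(),11))
t=P[(abs(P[:,0]-514)<80)&(abs(P[:,1]+193)<105)&(P[:,2]>10)&(P[:,2]<28)]
print("tray",cv2.minAreaRect(t[:,:2].astype(np.float32)))
regs=regions_of("green_mount","top")
for g in regs:
  p=pts(c,g["pixels"]);q=p[p[:,2]>13]; print(g["score"],g["pixels"].sum(),np.median(q,0),cv2.minEnclosingCircle(q[:,:2].astype(np.float32)))
E
```

```text
t: 7.05
eef_pos: [513.1, 77.9, 141.1]
tcp_rot: [-3.141, 0.001, 0.446]
ft_force: [0.2, 0.0, -0.6]
opening: 0.244
t: 8.05
eef_pos: [501.5, 301.2, 141.4]
tcp_rot: [3.142, 0.001, 0.447]
ft_force: [0.8, -0.2, -2.3]
opening: 0.242
[501.70707824 300.61044732 141.55358039] 0.2448616290212552 [ 0.19204282 -0.1022004  -0.72372921]
(array([3950, 4360,    8,    0,    0,    0,    0,    0,    0,    0,    0,
          0,    0,    0,    0,    0,    0,    0,    0,    0,   35,   98,
        115,   99,  110,  110,  103, 1026, 3076,   21,   26,   26,   27,
         16]), array([ -5,   0,   5,  10,  15,  20,  25,  30,  35,  40,  45,  50,  55,
        60,  65,  70,  75,  80,  85,  90,  95, 100, 105, 110, 115, 120,
       125, 130, 135, 140, 145, 150, 155, 160, 165]))
pad 566 ((365.5, 249.5), (23.0, 23.0), 90.0) [ 486.17901657 -147.05668006   11.        ]
tray ((513.9573364257812, -195.08822631835938), (100.84246826171875, 150.47293090820312), 4.523488521575928)
0.7 141 [552.68595267 143.46008     16.42773784] ((552.5233764648438, 143.33697509765625), 11.148261070251465)
0.52 237 [544.54378739  79.98323527  21.01953742] ((545.251708984375, 81.12321472167969), 15.217135429382324)
0.48 123 [608.24280224  41.53695255  16.14688099] ((608.65625, 42.02223205566406), 11.476921081542969)
```

View pics/t3.png

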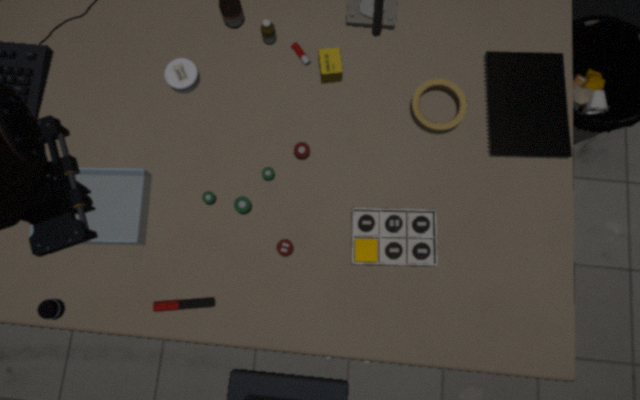

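The cover is held over the clear patch, which is empty, and the tray and mounts are undisturbed. The pad is at px (366,250) and the mount at (243,205). Lowering now.

```bash
python3 -m inch '[[0,0,0,0,0,-15,-1],[0,0,0,0,0,-20,-1],[0,0,0,0,0,-20,-1],[0,0,0,0,0,-15,-1],[0,0,0,0,0,-10,-1],[0,0,0,0,0,-6,-1],[0,0,0,0,0,-4,-1],[0,0,0,0,0,-2,-1],[0,0,0,0,0,0,-1]]'
python3 -m inch '[[0,0,0,0,0,-2,-1],[0,0,0,0,0,0,-1]]'
python3 - <<'E'
from h import *
c=cam("scene");P=pts(c,np.ones((400,640),bool)); s=state(); print(s["eef_pos"],s["ft_force"])
near=P[(abs(P[:,0]-s["eef_pos"][0])<55)&(abs(P[:,1]-s["eef_pos"][1])<80)&(P[:,2]<60)]
print(np.histogram(near[:,2],bins=np.arange(30,60,1)))
E
```

```text
t: 9.05
eef_pos: [502.0, 301.1, 50.1]
tcp_rot: [3.142, -0.0, 0.446]
ft_force: [0.1, -0.6, -1.6]
opening: 0.245
t: 9.25
eef_pos: [501.9, 301.2, 48.0]
tcp_rot: [3.142, -0.0, 0.446]
ft_force: [-0.7, -0.6, -2.4]
opening: 0.245
[501.91113869 301.16649498  47.99511927] [ 0.07267902 -0.50913943 -0.56321469]
(array([   0,    5,    4,    3,    3,    1,    4,    3,    3,   27,  229,
        883, 1497, 1061,  287,   33,    3,    0,    4,    3,    7,    3,
         12,    7,    2,    3,    8,    8,    2]), array([30, 31, 32, 33, 34, 35, 36, 37, 38, 39, 40, 41, 42, 43, 44, 45, 46,
       47, 48, 49, 50, 51, 52, 53, 54, 55, 56, 57, 58, 59]))
```

Top at about 42.5, so roughly 4 mm remain.

```bash
python3 -m inch '[[0,0,0,0,0,-2,-1],[0,0,0,0,0,0,-1],[0,0,0,0,0,-1,-1],[0,0,0,0,0,0,-1]]'
python3 -m inch '[[0,0,0,0,0,-1,-1],[0,0,0,0,0,0,-1]]'
python3 -m inch '[[0,0,0,0,0,-1,-1],[0,0,0,0,0,0,-1]]'
```

```text
t: 9.7
eef_pos: [501.8, 301.1, 44.7]
tcp_rot: [3.142, 0.0, 0.446]
ft_force: [-0.0, 0.1, -1.5]
opening: 0.249
t: 9.9
eef_pos: [501.9, 301.1, 43.8]
tcp_rot: [3.142, 0.0, 0.446]
ft_force: [-0.2, 0.1, -2.5]
opening: 0.245
t: 10.1
eef_pos: [501.9, 301.1, 43.6]
tcp_rot: [3.142, -0.0, 0.446]
ft_force: [-2.2, -1.4, 6.7]
opening: 0.247
```

Contact. Releasing and going up.

```bash
python3 -m inch '[[0,0,0,0,0,0,1],[0,0,0,0,0,0,1],[0,0,0,0,0,0,1],[0,0,0,0,0,0,1],[0,0,0,0,0,0,1],[0,0,0,0,0,0,1],[0,0,0,0,0,0,1],[0,0,0,0,0,0,1]]'
python3 -m inch '[[0,0,0,0,0,10,1],[0,0,0,0,0,20,1],[0,0,0,0,0,25,1],[0,0,0,0,0,20,1],[0,0,0,4,-40,0,1],[0,0,0,8,-45,0,1],[0,0,0,10,-45,0,1],[0,0,0,10,-45,0,1],[0,0,0,10,-45,0,1],[0,0,0,0,0,0,1]]'
python3 - <<'E'
from h import *
c=cam("top");P=pts(c,np.ones((400,640),bool)); t=P[(abs(P[:,0]-502)<80)&(abs(P[:,1]-301)<105)&(P[:,2]>33)&(P[:,2]<46)]
print(len(t),np.median(t[:,2]),cv2.minAreaRect(t[:,:2].astype(np.float32)))
A=np.c_[t[:,:2],np.ones(len(t))];print("slope",np.linalg.lstsq(A,t[:,2],rcond=None)[0])
c=cam("scene")
for n in ("scene",):
 for g in regions_of("green_mount",n):
  p=pts(c,g["pixels"]);q=p[p[:,2]>13]; print(g["score"],g["pixels"].sum(),np.median(q,0),cv2.minEnclosingCircle(q[:,:2].astype(np.float32)))
E
```

```text
t: 10.9
eef_pos: [501.9, 301.1, 42.9]
tcp_rot: [3.142, -0.0, 0.446]
ft_force: [-1.0, -1.4, -0.2]
opening: 0.863
t: 11.9
eef_pos: [545.1, 76.7, 118.7]
tcp_rot: [3.141, -0.001, 0.442]
ft_force: [-0.1, 0.4, 0.0]
opening: 0.999
0 nan ((0.0, 0.0), (0.0, 0.0), 0.0)
slope [0. 0. 0.]
0.8 215 [542.70575946  84.81145869  20.8472208 ] ((543.8696899414062, 82.59349060058594), 15.701143264770508)
0.43 123 [607.82423818  45.4155323   15.82941098] ((608.775634765625, 45.03083801269531), 12.23034381866455)
  return _methods._mean(a, axis=axis, dtype=dtype,
  ret = ret.dtype.type(ret / rcount)
```

Run:
```python
from h import *
for n in("top","scene"):
    c=cam(n);P=pts(c,np.ones((400,640),bool)); t=P[(abs(P[:,0]-502)<85)&(abs(P[:,1]-301)<115)]
    print(n,len(t),np.histogram(t[:,2],bins=[-10,5,20,33,38,45,60,75,200,900])[0])
    t=t[(t[:,2]>33)&(t[:,2]<46)]
    if len(t): print(np.median(t[:,2]),cv2.minAreaRect(t[:,:2].astype(np.float32)))
cv2.imwrite("pics/s4.png",c["color"][:,:,::-1])
```

```text
top 0 [0 0 0 0 0 0 0 0 0]
scene 12300 [4017  389  395 3054 4179   69  197    0    0]
38.2027236094649 ((501.3670349121094, 302.5888977050781), (119.4586410522461, 168.03843688964844), 4.150841236114502)
```

View pics/s4.png

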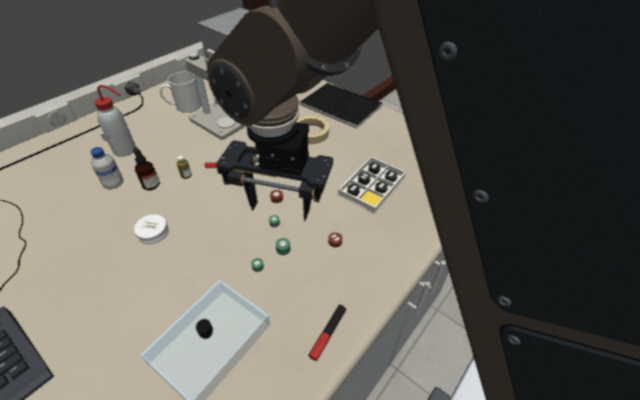

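The cover is flat on the bench (px 205,340; top at 38 mm, centre (501,302)). The gripper is over the green mount (283,245), so I'll descend.

```bash
python3 -m inch '[[0,0,0,-0.5,4.5,-20,1],[0,0,0,0,0,-25,1],[0,0,0,0,0,-25,1],[0,0,0,0,0,-17,1],[0,0,0,0,0,-10,1],[0,0,0,0,0,-5,1],[0,0,0,0,0,-2,1],[0,0,0,0,0,0,1]]'
python3 -m inch '[[0,0,0,0,0,0,-0.3],[0,0,0,0,0,0,-0.3],[0,0,0,0,0,0,-0.3],[0,0,0,0,0,0,-0.3],[0,0,0,0,0,0,-0.3],[0,0,0,0,0,0,-0.3],[0,0,0,0,0,0,-0.3],[0,0,0,0,0,0,-0.3],[0,0,0,0,0,0,-0.3]]'
```

```text
t: 12.95
eef_pos: [543.6, 85.9, 14.3]
tcp_rot: [3.141, -0.001, 0.447]
ft_force: [-0.3, 0.0, -0.5]
opening: 1.002
t: 13.85
eef_pos: [543.4, 85.6, 13.9]
tcp_rot: [3.142, -0.0, 0.446]
ft_force: [0.2, -0.3, -0.1]
opening: 0.357
```

```bash
python3 -m inch '[[0,0,0,0.5,-2,0,-0.3],[0,0,0,0,-2,0,-0.3],[0,0,0,0,0,0,-1],[0,0,0,0,0,0,-1],[0,0,0,0,0,0,-1],[0,0,0,0,0,0,-1]]'
python3 -m inch '[[0,0,0,0,0,0,-1],[0,0,0,0,0,0,-1],[0,0,0,0,0,5,-1],[0,0,0,0,0,10,-1],[0,0,0,0,0,15,-1],[0,0,0,0,0,20,-1],[0,0,0,0,0,20,-1],[0,0,0,0,0,10,-1],[0,0,0,0,0,0,-1]]'
python3 - <<'E'
from h import *
s=state();print(s["eef_pos"],s["opening"])
c=cam("scene")
for g in regions_of("green_mount","scene"):
  p=pts(c,g["pixels"]); print(g["score"],g["pixels"].sum(),np.median(p,0),p.min(0),p.max(0),g["box"])
cv2.imwrite("pics/s5.png",cv2.resize(c["color"][120:260,200:360,::-1],None,fx=4,fy=4))
E
```

```text
t: 14.45
eef_pos: [543.9, 81.6, 13.9]
tcp_rot: [3.142, -0.0, 0.446]
ft_force: [0.2, -0.8, 0.6]
opening: 0.303
t: 15.35
eef_pos: [544.5, 81.6, 95.5]
tcp_rot: [3.14, -0.003, 0.446]
ft_force: [0.4, 0.3, -1.3]
opening: 0.301
[544.49182081  81.64735841  95.46303774] 0.3005362156548615
0.64 226 [541.05601228  88.32296177 101.87240665] [525.22828374  53.20978638  16.88593528] [603.26657754  97.85907154 104.97867681] [0.4287, 0.5302, 0.4556, 0.581]
0.48 148 [549.70371715 147.62824592  15.3652331 ] [540.81479534 128.4602137   -0.63168031] [564.16818759 157.77462073  19.23415908] [0.3975, 0.6432, 0.4162, 0.6767]
```

View pics/s5.png

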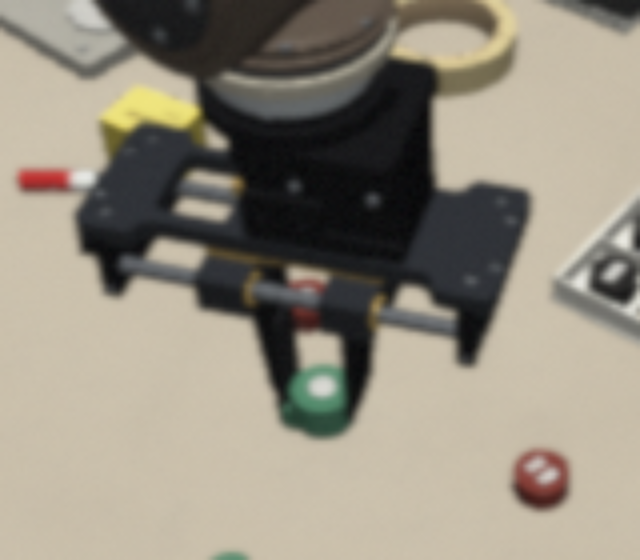

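The mount (320,400) is held upright, face up, and the small green one is just behind it on the bench. Carrying it to the pad at about (486,-147.5).

```bash
python3 -m inch '[[0,0,0,-4,-15,0,-1],[0,0,0,-8,-30,0,-1],[0,0,0,-8,-30,0,-1],[0,0,0,-8,-30,0,-1],[0,0,0,-8,-30,0,-1],[0,0,0,-8,-30,0,-1],[0,0,0,-7,-30,0,-1],[0,0,0,-5,-22,0,-1],[0,0,0,-2,-10,0,-1],[0,0,0,0,-2,0,-1]]'
python3 -m inch '[[0,0,0,0,0,-15,-1],[0,0,0,0,0,-20,-1],[0,0,0,0,0,-15,-1],[0,0,0,0,0,0,-1],[0,0,0,0,0,0,-1]]'
python3 - <<'E'
from h import *
s=state();print(s["eef_pos"],s["opening"])
c=cam("scene")
for g in regions_of("green_mount","scene")[:3]:
  p=pts(c,g["pixels"]); print(g["score"],g["pixels"].sum(),np.median(p,0),np.percentile(p,3,axis=0),np.percentile(p,97,axis=0))
hsv=cv2.cvtColor(c["color"],cv2.COLOR_RGB2HSV); y=np.zeros((400,640),bool); y[170:220,340:400]=1
y&=(hsv[...,0]>18)&(hsv[...,0]<38)&(hsv[...,1]>110);p=pts(c,y);print("pad",y.sum(),np.median(p,0),np.percentile(p,1,axis=0),np.percentile(p,99,axis=0))
cv2.imwrite("pics/s6.png",cv2.resize(c["color"][120:240,310:450,::-1],None,fx=5,fy=5))
E
```

```text
t: 16.45
eef_pos: [485.2, -148.4, 93.3]
tcp_rot: [-3.141, 0.001, 0.444]
ft_force: [-0.4, 0.4, 0.8]
opening: 0.303
t: 16.95
eef_pos: [485.9, -146.8, 43.9]
tcp_rot: [-3.141, 0.0, 0.447]
ft_force: [-0.4, 0.3, -0.7]
opening: 0.305
[ 485.92979258 -146.77311353   43.87829301] 0.30475318041944427
0.73 156 [ 483.32349063 -137.82656026   49.55464904] [ 471.83998495 -153.41762005   30.79233315] [ 496.92755635 -130.79684944   52.74814692]
0.66 111 [549.241945   148.10102937  15.90925785] [541.67286142 138.90279367   5.78682831] [560.65255383 156.5904768   17.92451724]
pad 132 [ 481.69762064 -143.0168791    11.51513088] [ 469.89866549 -166.61106932    5.44844706] [ 509.83767675 -131.31087872   33.11919096]
```

View pics/s6.png

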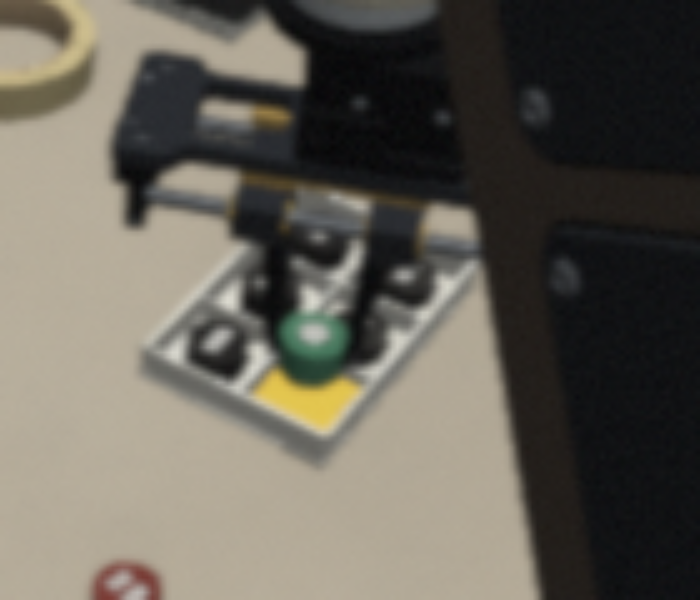

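The mount (313,345) hangs upright over the pad pocket. I'll lower it to contact at TCP z ≈ 24.9.

```bash
python3 -m inch '[[0,0,0,0,-0.5,-6,-1],[0,0,0,0,0,-6,-1],[0,0,0,0,0,-4,-1],[0,0,0,0,0,-1.5,-1],[0,0,0,0,0,0,-1],[0,0,0,0,0,-1,-1],[0,0,0,0,0,0,-1]]'
python3 -m inch '[[0,0,0,0,0,-0.7,-1],[0,0,0,0,0,0,-1]]'
```

```text
t: 17.75
eef_pos: [485.9, -147.9, 25.4]
tcp_rot: [3.142, -0.0, 0.446]
ft_force: [-0.3, 0.7, -0.6]
opening: 0.304
t: 17.95
eef_pos: [486.0, -147.9, 24.8]
tcp_rot: [3.141, -0.0, 0.446]
ft_force: [-0.1, 0.2, 1.6]
opening: 0.303
```

```bash
python3 -m inch '[[0,0,0,0,0,0,0.1],[0,0,0,0,0,0,0.1],[0,0,0,0,0,0,0.1],[0,0,0,0,0,0,0.1],[0,0,0,0,0,5,0.1],[0,0,0,0,0,15,0.1],[0,0,0,0,0,25,0.1],[0,0,0,0,0,30,0.1],[0,0,0,0,0,30,0.1],[0,0,0,0,0,30,0.1]]'
python3 -m inch '[[0,0,0,0,40,20,0.1],[0,0,0,0,45,0,0.1],[0,0,0,0,45,0,0.1],[0,0,0,0,45,0,0.1],[0,0,0,0,45,0,0.1],[0,0,0,0,0,0,0.1],[0,0,0,0,0,0,0.1]]'
python3 - <<'E'
from h import *
for n in("top","scene"):
    c=cam(n);P=pts(c,np.ones((400,640),bool))
    for g in regions_of("green_mount",n):
        p=pts(c,g["pixels"]); q=p[p[:,2]>24]
        if len(q)>30: print(n,g["score"],np.median(q,0),cv2.minEnclosingCircle(q[:,:2].astype(np.float32)))
    t=P[(abs(P[:,0]-486)<14)&(abs(P[:,1]+147.5)<14)&(P[:,2]<60)]
    if len(t): t=t[t[:,2]>28];print(n,len(t),t.mean(0),"slope",np.linalg.lstsq(np.c_[t[:,:2]-t[:,:2].mean(0),np.ones(len(t))],t[:,2],rcond=None)[0])
    t=P[(abs(P[:,0]-502)<70)&(abs(P[:,1]-301)<95)&(P[:,2]>33)&(P[:,2]<46)]
    if len(t): print(n,"cover",np.median(t,0),"slope",np.linalg.lstsq(np.c_[t[:,:2]-t[:,:2].mean(0),np.ones(len(t))],t[:,2],rcond=None)[0])
cv2.imwrite("pics/s7.png",cv2.resize(c["color"][120:240,310:450,::-1],None,fx=5,fy=5))
E
```

```text
t: 18.95
eef_pos: [485.6, -147.8, 161.2]
tcp_rot: [3.142, -0.0, 0.446]
ft_force: [-0.3, -0.3, -0.4]
opening: 0.548
t: 19.65
eef_pos: [485.7, 72.9, 179.9]
tcp_rot: [3.141, -0.0, 0.449]
ft_force: [0.2, -1.2, 0.7]
opening: 0.547
top 0.47 [ 484.97968492 -148.54301109   32.30700358] ((485.15753173828125, -148.3144073486328), 14.556748390197754)
top 220 [ 485.76660697 -148.09776125   32.28865433] slope [ 8.31523333e-03 -3.68994748e-02  3.22886543e+01]
scene 0.55 [ 482.72789889 -143.08155405   31.3599392 ] ((484.87493896484375, -145.9702911376953), 15.00850772857666)
scene 98 [ 485.36372823 -146.32137474   31.64064898] slope [ 1.69858668e-02 -3.11253239e-02  3.16406490e+01]
scene cover [493.96957787 315.41752868  38.20819427] slope [1.75001845e-03 3.58946772e-04 3.81649630e+01]
```

View pics/s7.png

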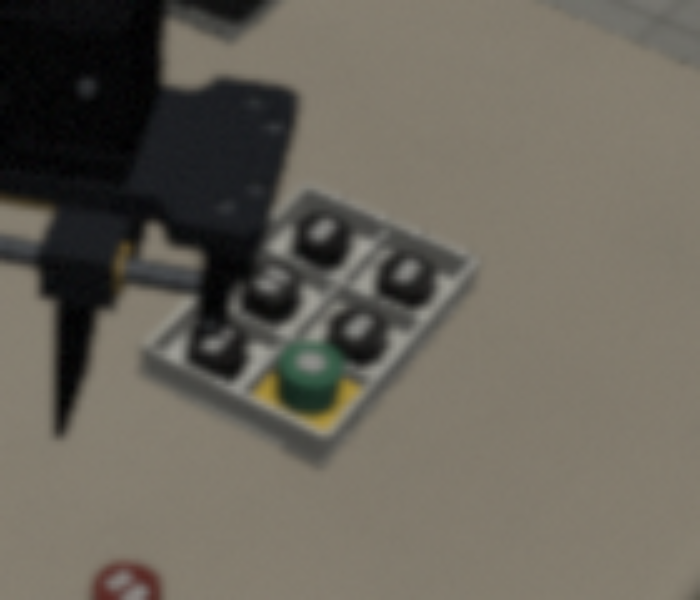

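The mount (310,375) sits flat on the yellow pad, face up. Its top is at about 32 mm, as expected, and the gripper is clear. Handing in.

```bash
python3 -c "
from h import *
print(ticket.job_done())"
```

```text
the job is handed in; nothing more can be done
None
```

The cover is off and the green mount is in the empty pocket, and I handed the job in at about 20 s of the 58 s allowed. It reports no verdict.

- **Cover:** I lifted it by the knob and set it down flat at about (501, 302) mm, roughly 0.5 m from the tray. In the last check its top was at 38.2 mm with a slope under 0.002 rad, so the rim is on the bench. That came from the scene camera only; the top camera had no depth readings there.
- **Green mount:** I picked the largest of the three green mounts and placed it face up on the yellow pad.
  - **Position:** the top camera put it at (485.2, -148.3) and the scene camera at (484.9, -146.0). The pad is at about (486, -147.5), so it is within about 2 mm.
  - **Height and tilt:** its top is at about 32 mm, which matches it standing on the pad. The fitted tilt was about 0.04 rad, with a limit of 0.15.
- **Clearance and force:** the gripper was well clear of everything, and the highest force I saw was about 7 N.

Two things were slightly off. The two cameras differed by 2–3 mm in y. I also reached the mount about 4 mm off in y and corrected that before gripping.

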